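# Tighten the recessed square nut in a gearbox housing

## Task

Take the T-handled socket wrench out of its stand, fit its socket over the square nut at the bottom of the bore in the blue gearbox housing, and turn the nut clockwise until it comes up tight against its stop. Then lift the wrench out and lower it back into its stand so that it stands upright there and let go; do not drop or tip the wrench, and leave the battery, the bottle and the hammer where they are.

Things in the scene. Friction and masses are not known exactly. Their poses are not given: they have to be found in the camera images.
- housing: Fixed blue gearbox housing: a 130 x 130 x 14 mm base plate with a round tower, 86 mm across and 112 mm high, open at the top. A blind side boss, 66 mm across at its steel end face, sticks out 70 mm from the axis to its +y side. Origin: centre of the underside, on the bore's axis; z up. It may stand on either side of the bench and is turned by up to 0.5 rad.
- bore_mouth (a point): Centre of the bore's mouth, level with the tower's top, 112 mm above the bench. The bore is straight and round, 60 mm across, and 96 mm deep (its floor is 16 mm above the bench).
- nut_top (a point): Centre of the top of the brass square nut on the bore's floor and axis: 38 mm above the bench, 74 mm below the mouth. The nut is 22 mm high, 26 x 26 mm across flats, its upper 6 mm tapering to about 19.5 mm. This frame turns with the nut: x and y are square to its flats. Fully on, the roof of the socket's opening rests here; a socket resting on the nut unaligned drops on when turned.
- nut (a joint): Turn of the nut in rad, growing clockwise seen from above. It stops hard at 1.7 (tight). It starts 0.45 to 1.05. A steady friction of about 0.2 N m holds it wherever it is left; it does not rise or sink.
- wrench: Loose 0.4 to 0.65 kg steel T-handled socket wrench, 182 mm tall, upright in its stand at first. Origin: centre of the socket's open lower end; z up the 16 mm shank. Socket 36.5 x 36.5 mm outside, 40 mm high; opening 29.5 x 29.5 mm, 18 mm deep, flats square to x and y: it fits the nut at four quarter-turns, with about 8 degrees of play each way. Fully on the nut, this origin is 20 mm above the bench.
- wrench_bar (a point): Centre of the wrench's red cross bar, 171 mm above the wrench's origin on the shank's axis. The bar runs along the wrench's x axis, 128 mm long, 16 mm wide (y), 22 mm high, with flat sides to grip from above, with black end caps.
- stand: Fixed black tool stand: a 110 x 110 x 8 mm base plate with a round cup, 68 mm outside, 60 mm inside, 70 mm high, open at the top. Origin: centre of the underside; z up. The cup's inner floor is 8 mm above the bench, and the wrench's origin rests there.
- stand_mouth (a point): Centre of the stand cup's mouth, 70 mm above the bench.
- battery: Bystander: loose black and red tool battery, 115 x 75 x 63 mm. Origin: centre of the underside.
- oil: Bystander: loose bottle with a yellow label and a red cap, 52 mm across, 120 mm high. Origin: centre of the underside.
- hammer: Bystander: loose hammer lying on the bench, its handle along its x axis. Origin: on its underside.
Things that resemble listed ones, but are neither listed nor needed, are in the scene too. Leave any turquoise look-alike of the wrench alone.

How it is judged:
On the way, in this order (a step that is already met when the one before it is completed fails the run):
1. the socket is fully on the nut at the bottom of the bore, wrench upright (z of wrench in the frame of nut_top below -0.0145 m and horizontal distance between wrench and nut_top below 0.006 m and angle between wrench's own z axis and vertical below 0.12 rad), for 0.2 s.
2. with the wrench on it, the nut has been turned clockwise to within 0.1 rad of its stop (all of step 1 and value of joint nut above 1.6 rad), for 0.2 s.
At the end, for the whole second after the job is handed in: The nut is within 0.1 rad of its stop, and the wrench stands released and at rest in the stand's cup, on its floor (within 5 mm), within 15 mm of the cup's axis and within 0.1 rad of upright (value of joint nut above 1.6 rad and horizontal distance between wrench and stand below 0.015 m and z of wrench in the frame of stand below 0.013 m and angle between wrench's own z axis and vertical below 0.1 rad and linear speed of wrench below 0.02 m/s and contact force between wrench and the fingers below 0.1 N); the robot touches nothing.
It fails at once if the wrench is dropped into its stand or the bore (it moves faster than 0.6 m/s inside the cup or the bore) (linear speed of wrench above 0.6 m/s and ((horizontal distance between wrench and stand below 0.025 m and z of wrench in the frame of stand below 0.05 m) or (horizontal distance between wrench and housing below 0.025 m and z of wrench in the frame of housing below 0.1 m))).
It fails at once if the wrench is tipped by more than 0.7 rad (angle between wrench's own z axis and vertical above 0.7 rad).
It fails at once if a bystander (battery, bottle or hammer) is moved by more than 30 mm (distance of any of battery, oil, hammer from where it was at the start of the episode above 0.03 m).
It also fails if it takes over 54 s, if anything falls off the work surface, if the arm or the gripper's body presses on something with over 40 N, if the wrist force passes 120 N, or if a joint passes its speed limit or range.

## Robot

A 6-joint arm with a two-finger parallel gripper is mounted at the origin on the work surface. World frame = base frame: x ahead of the robot, y to its left, z up, the work surface at z = 0. Lengths are in m, angles in rad, forces in N, time in s.
With the tool pointing down it reaches from about 0.25 to 0.775 m from the base axis. Payload 4 kg.
Tool frame: the origin (TCP) lies on the centre line of the jaws, within the pads' length; the fingertips stand 17 mm ahead of it and the grasp point (between the pads) lies 2 mm behind it; z points along the fingers, y is the line along which they close (so a half turn about z gives the same grasp; the last joint's range is limited). The gripper opens to 94 mm and grips with 3 to 60 N. Pads are 16 mm wide; open, the fingers measure 119 mm over their backs; the gripper's body (75 mm by 177 mm) begins 78 mm behind the grasp point.
Start: joints at [-1.416, 0.087, 1.371, -0, 1.684, -0.103], TCP at [0.14, -0.532, 0.223] pointing down, gripper open.
Joint ranges: [-3.1, 3.1], [-0.76, 2.03], [0.27, 2.55], [-1.08, 4.22], [0.17, 2.65], [-2.57, 2.57]. Speed limits (rad/s): [2.79, 2.79, 3.14, 3.14, 3.14, 3.14].

## Interface

Orientations are given as [roll, pitch, yaw] about the fixed x, y, z axes, in that order (R = Rz(yaw) Ry(pitch) Rx(roll)).
In Python, from bench import robot gives the robot as it stands.
- The arm moves only by the tool servo_tool, never from a script. Its argument "plan" is a list of rows, each a list of 7 numbers: the shift along the tool's x, y, z normalised to -1 to 1, where 1 is 0.1 m, then the turn, a rotation vector about the tool's x, y, z normalised to -1 to 1, where 1 is pi/2 rad, then the finger opening in mm, from 0 to 94. In form: [[x, y, z, ax, ay, az, gripper], ...]. A call has 1 to 12 rows; each row is the pose to reach, as a shift and turn from the pose commanded when the call began, along the tool's axes at that moment; what a row does not reach only later rows make up. A row lasts 1/12 s, in which the tool goes at most 41.7 mm and 7.16 degrees, less where a joint would pass 70% of its speed; a pose out of reach is approached as far as the arm can. A call with a number of a shift or a turn outside -1 to 1 is refused whole. A call with a gripper value outside its range is refused whole. The fingers move at their own pace and stop on an object; the grip force is fixed at half the most. Time passes only in rows, so rows that repeat a pose let the fingers close. It gives the time, the measured TCP pose, the force, the opening and the grip force at its end, in the units of the state.
- robot.get_obs(): the state, without advancing time (a new reading comes with each control period).
- robot.snapshot(name): name is "scene" or "top"; returns the picture (480x640x3 uint8, red, green, blue); there is no depth.
- robot.camera_params(name): a dict with "camera_matrix" (3x3 intrinsics, pixels), "rvec" (rotation vector, rad) and "tvec" (3), from world to camera coordinates, as OpenCV has them. Camera axes: x right, y down, z forward; pixel columns grow to the right and rows downward; lengths in m; the calibration is good to about 2 mm. A picture is of the moment at which its call begins. camera_params takes no time and is no camera call.
- robot.close_job(): hands the job in; it is judged then, once.
Trained networks look in the newest picture that a camera, given by its name, has taken for a name from the list of things; names that differ only in an ending like _2 or _b are one class to them, and where a whole thing is asked for, a point or a joint stands for the part that bears it (a point fixed in the world has none). Each returns a list of dicts, best first, with "conf" (0 to 1); they miss things now and then, are a little off and sometimes report something else, mostly with a low value. They report only what shows in the picture. A call takes as long as a camera call. They do not tell look-alikes from the thing itself.
- robot.find_in(thing, camera): "extent" ([centre column, centre row, width, height] in pixels, round what is visible of it).
The state is a dict: "time": time; "joint_positions": joint angles; "qvel": joint speeds; "joint_torque": joint torques, N m; "tool_pos": TCP position; "ee_rot": TCP orientation; "wrist_force": force on the tool from outside, world axes, zero at the start; "wrist_torque": the same for the moment, N m; "width": finger opening in m; "finger_force": force on a finger pad.
Only numpy, scipy, OpenCV 4.12 (cv2) and the standard library are available. Lean on these libraries where they do the work, as an engineer would, in place of code of your own. Each camera call takes 0.05 s, during which the arm holds its last target. There are 200 camera calls.

## Working session

There is one attempt and no reset: what is moved stays moved. The work goes in short steps, Python scripts to look and compute and a tool call to move; the robot and the scene stay as the last step left them, time stands still between calls to the robot, and variables do not carry over. Pictures are saved under pics/ and viewed, at most 10 in all, crops included, and the job is handed in when it is done.

Besides the shell and the picture viewer there is one more tool, called after "Request:" in YAML: its name, and indented under it one key for each argument. servo_tool: Moves the arm, as the interface text tells. Scaled input: -1 to 1 covers 0.1 m each way for a shift and pi/2 rad each way for a turn. Its arguments: {"type":"object","properties":{"plan":{"type":"array","items":{"type":"array","items":{"type":"number"}}}},"required":["plan"]}

```bash
mkdir -p pics; ls
python3 - <<'E'
from bench import robot
import cv2
for c in ("scene","top"):
    im=robot.snapshot(c); cv2.imwrite(f"pics/{c}0.png",im[...,::-1])
    p=robot.camera_params(c); print(c,p)
    for t in ("housing","nut","wrench","wrench_bar","stand","battery","oil","hammer"):
        print(t,[(round(d["conf"],2),[round(float(v)) for v in d["extent"]]) for d in robot.find_in(t,c)][:3])
print(robot.get_obs())
E
```

```text
pics
scene {'camera_matrix': array([[536.929701  ,   0.        , 324.82093426],
       [  0.        , 536.929701  , 242.43607989],
       [  0.        ,   0.        ,   1.        ]]), 'rvec': array([ 1.38362208,  2.0440282 , -0.97236828]), 'tvec': array([ 0.24842988, -0.21032252,  1.37805417])}
housing [(0.91, [440, 280, 98, 97]), (0.36, [281, 198, 48, 82])]
nut []
wrench [(0.95, [212, 197, 68, 89]), (0.83, [284, 197, 47, 79])]
wrench_bar [(0.72, [280, 199, 50, 83])]
stand [(0.86, [287, 248, 63, 56])]
battery [(0.78, [364, 249, 64, 61]), (0.42, [440, 279, 94, 100]), (0.25, [288, 245, 69, 55])]
oil [(0.57, [285, 336, 33, 68])]
hammer [(0.83, [482, 415, 74, 128])]
top {'camera_matrix': array([[454.80523892,   0.        , 308.10913794],
       [  0.        , 454.80523892, 243.52067909],
       [  0.        ,   0.        ,   1.        ]]), 'rvec': array([ 2.11632595, -2.13048648,  0.1584319 ]), 'tvec': array([-0.02033711,  0.57033087,  0.98601667])}
housing [(0.75, [234, 295, 72, 70])]
nut [(0.59, [234, 295, 14, 16])]
wrench [(0.88, [457, 293, 63, 45]), (0.76, [373, 286, 27, 66])]
wrench
[... 247 characters left out ...]
joint_positions': array([-1.41614413e+00,  8.71542587e-02,  1.37071039e+00, -9.48961987e-06,
        1.68358319e+00, -1.03101856e-01]), 'qvel': array([ 1.32266261e-03, -1.05184313e-03, -1.51684463e-03, -5.99773816e-05,
       -9.57942699e-04, -1.25767495e-05]), 'joint_torque': array([ 1.60288932e-04, -3.40033436e+01, -3.02600670e+01,  7.18767266e-02,
        2.35580793e-02,  4.70855621e-07]), 'tool_pos': array([ 0.14019402, -0.53184792,  0.22252562]), 'ee_rot': array([3.14144958e+00, 2.42833939e-05, 2.57752987e-01]), 'wrist_force': array([-0.22372738,  0.04901832, -0.50303334]), 'wrist_torque': array([-0.01538853,  0.01088874,  0.04731136]), 'finger_force': 0.0, 'width': 0.09391452085433312}
```

View pics/scene0.png

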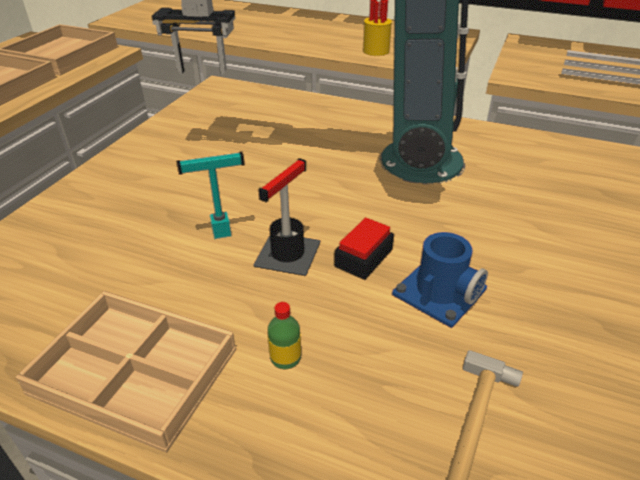

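View pics/top0.png

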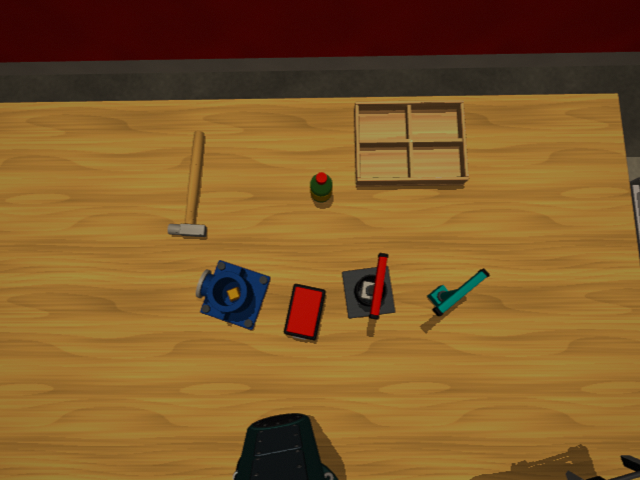

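```bash
cat > h.py <<'E'
import numpy as np, cv2
from bench import robot
def cam(c):
    p=robot.camera_params(c); R=cv2.Rodrigues(p["rvec"])[0]
    return p["camera_matrix"],R,np.array(p["tvec"]).ravel(),p
def unproj(c,uv,z):
    K,R,t,_=cam(c); o=-R.T@t
    d=R.T@np.linalg.solve(K,[uv[0],uv[1],1.]); return o+d*(z-o[2])/d[2]
def proj(c,X):
    K,R,t,p=cam(c); return cv2.projectPoints(np.atleast_2d(np.float64(X)),p["rvec"],p["tvec"],K,None)[0][:,0]
def mask(im,lo,hi,box):
    hsv=cv2.cvtColor(im,cv2.COLOR_RGB2HSV); m=cv2.inRange(hsv,lo,hi); k=np.zeros_like(m)
    x0,y0,x1,y1=box; k[y0:y1,x0:x1]=m[y0:y1,x0:x1]; return k
E
python3 - <<'E'
from h import *
im=cv2.imread("pics/top0.png")[...,::-1].copy()
m=mask(im,(0,150,60),(8,255,255),(360,245,400,330))|mask(im,(172,150,60),(180,255,255),(360,245,400,330))
r=cv2.minAreaRect(cv2.findNonZero(m)); b=cv2.boxPoints(r); print("bar",r)
W=[unproj("top",p,0.19) for p in b]; print(np.round(W,4),np.round(np.mean(W,0),4))
m=mask(im,(15,120,80),(35,255,255),(222,282,246,306)); r=cv2.minAreaRect(cv2.findNonZero(m)); print("nut",r,unproj("top",r[0],.036))
b=cv2.boxPoints(r); W=np.array([unproj("top",p,.036) for p in b]); e=W[1]-W[0]; f=W[2]-W[1]
print("nut sides",np.linalg.norm(e),np.linalg.norm(f),np.degrees(np.arctan2(e[1],e[0])),np.degrees(np.arctan2(f[1],f[0])))
# housing mouth guess etc
for n,uv,z in(("housing",(230,294),.112),("stand",(370,291),.07),("battery",(305,312),.063),("oil",(321,179),.12)): print(n,np.round(unproj("top",uv,z),3))
a=cv2.resize(im[255:335,192:278],None,fx=7,fy=7,interpolation=cv2.INTER_CUBIC)
c=cv2.resize(im[245:325,335:405],None,fx=7,fy=7,interpolation=cv2.INTER_CUBIC)
o=np.hstack([a,c])[...,::-1]; print(o.shape); cv2.imwrite("pics/crop1.png",cv2.resize(o,None,fx=.73,fy=.73) )
E
```

```text
bar ((378.4792175292969, 285.49688720703125), (9.13330078125, 58.79825973510742), 8.47114372253418)
[[ 0.4091 -0.1434  0.19  ]
 [ 0.5207 -0.1633  0.19  ]
 [ 0.5179 -0.1806  0.19  ]
 [ 0.4065 -0.1604  0.19  ]] [ 0.4635 -0.1619  0.19  ]
nut ((232.75003051757812, 293.2499694824219), (9.803058624267578, 10.119288444519043), 71.56504821777344) [0.45935579 0.14753547 0.036     ]
nut sides 0.022847403494632393 0.022360615060673085 -71.86375689984281 -160.39079017744555
housing [0.453 0.139 0.112]
stand [ 0.46  -0.159  0.07 ]
battery [ 0.416 -0.017  0.063]
oil [ 0.699 -0.054  0.12 ]
(560, 1092, 3)
```

View pics/crop1.png

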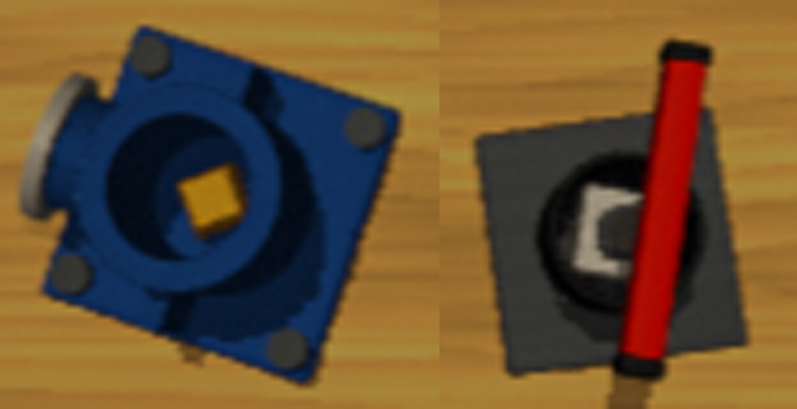

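Run:
```python
from h import *
s=5.11
def P(x,y,ox,oy,z): return unproj("top",(ox+x/s,oy+y/s),z)
pl=np.array([P(x,y,192,255,.014) for x,y in((140,27),(400,108),(310,383),(45,292))])
print("house plate",pl.mean(0),[np.linalg.norm(pl[i]-pl[i-1]).round(3) for i in range(4)],[np.degrees(np.arctan2(*(pl[i]-pl[i-1])[1::-1])).round(1) for i in range(4)])
print("mouth",P(184,183,192,255,.112),"ring",P(187,187,192,255,.112))
st=np.array([P(x,y,335,245,.008) for x,y in((35.5,137),(272.5,108),(307.5,345),(72.5,376))])
print("stand plate",st.mean(0),[np.linalg.norm(st[i]-st[i-1]).round(3) for i in range(4)])
print("cup",P(182,231.5,335,245,.07))
im=cv2.imread("pics/top0.png")[...,::-1].copy()
print(cv2.cvtColor(im,cv2.COLOR_RGB2HSV)[285:304,224:244,2])
```

```text
house plate [0.45814958 0.14458752 0.014     ] [np.float64(0.126), np.float64(0.126), np.float64(0.129), np.float64(0.127)] [np.float64(-18.3), np.float64(-107.6), np.float64(162.3), np.float64(71.3)]
mouth [0.4598254 0.1434847 0.112    ] ring [0.45817751 0.1422051  0.112     ]
stand plate [ 0.46189463 -0.16289277  0.008     ] [np.float64(0.109), np.float64(0.109), np.float64(0.108), np.float64(0.106)]
cup [ 0.46179756 -0.16041093  0.07      ]
[[ 26  33  44  50  50  51  52  51  50  50  50  51  50  49  49  57  79  92
   94  94]
 [ 32  44  50  52  50  50  50  51  51  50  49  50  44  43  48  55  75  93
   94  95]
 [ 41  49  51  50  50  50  51  50  49  41  40  60  69  50  34  48  68  90
   94  95]
 [ 46  50  51  52  51  50  49  41  59  92 121 133 111  65  41  37  59  80
   92  94]
 [ 51  52  50  48  41  45  67 108 141 159 167 157 122  72  46  39  57  78
   91  92]
 [ 52  50  42  62 107 135 151 166 168 169 171 168 143  84  54  33  57  79
   93  93]
 [ 51  49  51 121 165 169 169 169 169 168 169 168 155 112  66  42  64  87
   94  95]
 [ 50  49  43  94 153 169 168 168 167 167 168 168 162 129
[... 263 characters left out ...]
  55  90
   91  92]
 [ 49  49  51  69  66 128 167 169 168 170 168 167 166 156 119  71  66  91
   92  93]
 [ 48  51  69  90  75 101 154 169 170 167 154 132 111  87  73  52  87  92
   92  91]
 [ 49  69  91  95  79  89 148 167 155 119  84  75  66  55  44  64  90  92
   94  95]
 [ 49  70  92  96  93  69  96 101  78  68  56  53  46  35  63  88  93  91
   93  94]
 [ 51  73  94  94  92  76  54  61  50  43  32  36  49  63  82  93  93  93
   94  93]
 [ 63  92  94  92  92  84  57  39  37  46  51  53  69  87  93  93  93  94
   94  82]
 [ 47  79  93  92  92  93  91  77  56  54  69  87  89  93  93  92  94  95
   87  62]
 [ 28  51  79  92  95  93  95  93  89  83  77  88  94  92  93  93  94  92
   73  39]]
```

```bash
cat >> h.py <<'E'
def steps(wps,pos=None,yaw=None):
    """wps: (x,y,z,yaw deg), each printed as a row of one call, from the pose of the waypoint before"""
    o=robot.get_obs()
    p=np.array(o["tool_pos"]) if pos is None else np.array(pos); y=o["ee_rot"][2] if yaw is None else np.radians(yaw)
    print("t",round(o["time"],2),"at",np.round(p,4),round(np.degrees(y),2),"rp",np.round(o["ee_rot"][:2],4),"F",np.round(o["wrist_force"],1),"w",round(o["width"],4))
    for w in wps:
        w=np.array(w,float); d=w[:3]-p; c,s=np.cos(y),np.sin(y); yn=np.radians(w[3])
        dy=(yn-y+np.pi)%(2*np.pi)-np.pi
        print(np.round([(c*d[0]+s*d[1])*10,(s*d[0]-c*d[1])*10,-d[2]*10,0,0,-dy/(np.pi/2)],4).tolist(), "rows",max(np.linalg.norm(d)/.0417,abs(np.degrees(dy))/7.16).round(1)); p,y=w[:3],yn
E
python3 - <<'E'
from h import *
steps([(.2,-.45,.3,66.4),(.28,-.37,.3,118),(.36,-.28,.3,169.8),(.42,-.2,.3,169.8),(.4635,-.162,.26,169.8)])
E
```

```text
t 0.9 at [ 0.1402 -0.5318  0.2225] 14.77 rp [3.1414 0.    ] F [-0.2  0.  -0.5] w 0.0939
[0.7869, -0.639, -0.7747, 0.0, 0.0, -0.5737] rows 7.2
[1.0534, 0.4128, -0.0, 0.0, 0.0, -0.5733] rows 7.2
[0.4191, 1.1289, -0.0, 0.0, 0.0, -0.5756] rows 7.2
[-0.4488, 0.8936, -0.0, 0.0, 0.0, -0.0] rows 2.4
[-0.3608, 0.451, 0.4, 0.0, 0.0, -0.0] rows 1.7
```

Request:
servo_tool:
  plan:
    - [0.79, -0.64, -0.77, 0, 0, -0.574, 94]
    - [0.79, -0.64, -0.77, 0, 0, -0.574, 94]
    - [0.79, -0.64, -0.77, 0, 0, -0.574, 94]
    - [0.79, -0.64, -0.77, 0, 0, -0.574, 94]
    - [0.79, -0.64, -0.77, 0, 0, -0.574, 94]
    - [0.79, -0.64, -0.77, 0, 0, -0.574, 94]
    - [0.79, -0.64, -0.77, 0, 0, -0.574, 94]
    - [0.79, -0.64, -0.77, 0, 0, -0.574, 94]

```text
time: 1.57
tool_pos: [0.2004, -0.4497, 0.2997]
ee_rot: [3.141, 0.0, 1.164]
wrist_force: [0.8, 0.4, 0.0]
width: 0.0941
finger_force: 0.0
```

Request:
servo_tool:
  plan:
    - [1, 0.41, 0, 0, 0, -0.574, 94]
    - [1, 0.41, 0, 0, 0, -0.574, 94]
    - [1, 0.41, 0, 0, 0, -0.574, 94]
    - [1, 0.41, 0, 0, 0, -0.574, 94]
    - [1, 0.41, 0, 0, 0, -0.574, 94]
    - [1, 0.41, 0, 0, 0, -0.574, 94]
    - [1, 0.41, 0, 0, 0, -0.574, 94]
    - [1, 0.41, 0, 0, 0, -0.574, 94]

```text
time: 2.23
tool_pos: [0.278, -0.3744, 0.2996]
ee_rot: [-3.142, 0.0, 2.066]
wrist_force: [-0.5, -0.3, -0.2]
width: 0.0939
finger_force: 0.0
```

Request:
servo_tool:
  plan:
    - [0.42, 1, 0, 0, 0, -0.574, 94]
    - [0.42, 1, 0, 0, 0, -0.574, 94]
    - [0.42, 1, 0, 0, 0, -0.574, 94]
    - [0.42, 1, 0, 0, 0, -0.574, 94]
    - [0.42, 1, 0, 0, 0, -0.574, 94]
    - [0.42, 1, 0, 0, 0, -0.574, 94]
    - [0.42, 1, 0, 0, 0, -0.574, 94]
    - [0.42, 1, 0, 0, 0, -0.574, 94]
    - [0.42, 1, 0, 0, 0, -0.574, 94]

```text
time: 2.98
tool_pos: [0.3463, -0.2903, 0.2996]
ee_rot: [-3.141, 0.0, 2.963]
wrist_force: [0.3, 0.7, -0.5]
width: 0.094
finger_force: 0.0
```

Run:
```python
from h import *
steps([(.42,-.2,.3,169.8),(.4635,-.162,.25,169.8),(.4635,-.162,.177,169.8)])
```

```text
t 2.98 at [ 0.3463 -0.2903  0.2996] 169.78 rp [-3.1414e+00  2.0000e-04] F [ 0.3  0.7 -0.5] w 0.094
[-0.5646, 1.0196, -0.0042, 0.0, 0.0, -0.0002] rows 2.8
[-0.3608, 0.451, 0.5, 0.0, 0.0, -0.0] rows 1.8
[0.0, 0.0, 0.73, 0.0, 0.0, -0.0] rows 1.8
```

Request:
servo_tool:
  plan:
    - [-0.56, 1.0, 0, 0, 0, 0, 94]
    - [-0.56, 1.0, 0, 0, 0, 0, 94]
    - [-0.56, 1.0, 0, 0, 0, 0, 94]
    - [-0.56, 1.0, 0, 0, 0, 0, 94]

```text
time: 3.32
tool_pos: [0.4216, -0.1983, 0.2994]
ee_rot: [3.139, 0.001, 2.968]
wrist_force: [-0.7, -0.3, -0.8]
width: 0.094
finger_force: 0.0
```

Request:
servo_tool:
  plan:
    - [-0.37, 0.47, 0.2, 0, 0, 0, 94]
    - [-0.37, 0.47, 0.5, 0, 0, 0, 94]
    - [-0.37, 0.47, 0.5, 0, 0, 0, 94]
    - [-0.37, 0.47, 0.5, 0, 0, 0, 94]

```text
time: 3.65
tool_pos: [0.4628, -0.1618, 0.2469]
ee_rot: [3.141, -0.006, 2.963]
wrist_force: [-0.4, -0.1, 0.3]
width: 0.094
finger_force: 0.0
```

Run:
```python
from h import *
steps([(.4635,-.162,.177,169.8)])
im=robot.snapshot("scene"); print(proj("scene",robot.get_obs()["tool_pos"]))
a=cv2.resize(im[110:280,200:370],None,fx=3,fy=3,interpolation=cv2.INTER_CUBIC)
cv2.imwrite("pics/pre.png",a[...,::-1])
```

```text
t 3.65 at [ 0.4628 -0.1618  0.2469] 169.79 rp [ 3.1409 -0.006 ] F [-0.4 -0.1  0.3] w 0.094
[-0.0072, -0.0009, 0.699, 0.0, 0.0, -0.0001] rows 1.7
[[282.18948137 143.93193192]]
```

View pics/pre.png

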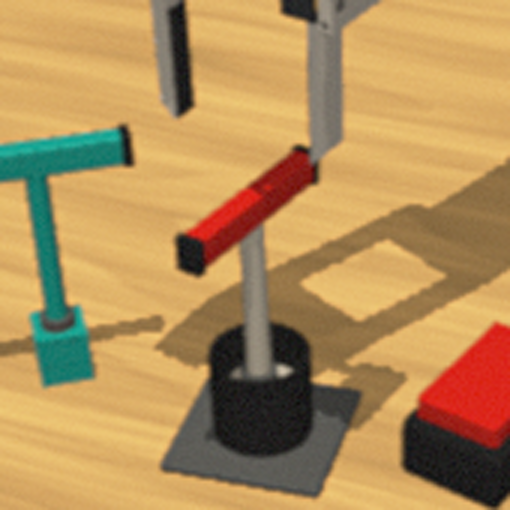

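Request:
servo_tool:
  plan:
    - [-0.007, 0, 0.25, 0, 0, 0, 94]
    - [-0.007, 0, 0.5, 0, 0, 0, 94]
    - [-0.007, 0, 0.7, 0, 0, 0, 94]
    - [-0.007, 0, 0.7, 0, 0, 0, 94]
    - [-0.007, 0, 0.7, 0, 0, 0, 94]

```text
time: 4.12
tool_pos: [0.4644, -0.1637, 0.1809]
ee_rot: [-3.141, 0.001, 2.961]
wrist_force: [-0.2, 0.1, 0.3]
width: 0.094
finger_force: 0.0
```

Request:
servo_tool:
  plan:
    - [0, 0, 0, 0, 0, 0, 40]
    - [0, 0, 0, 0, 0, 0, 30]
    - [0, 0, 0, 0, 0, 0, 22]
    - [0, 0, 0, 0, 0, 0, 18]
    - [0, 0, 0, 0, 0, 0, 14]
    - [0, 0, 0, 0, 0, 0, 6]
    - [0, 0, 0, 0, 0, 0, 0]
    - [0, 0, 0, 0, 0, 0, 0]
    - [0, 0, 0, 0, 0, 0, 0]
    - [0, 0, 0, 0, 0, 0, 0]

```text
time: 4.95
tool_pos: [0.4646, -0.1624, 0.1794]
ee_rot: [-3.142, -0.0, 2.963]
wrist_force: [0.0, -0.1, -0.5]
width: 0.0309
finger_force: 0.0
```

Request:
servo_tool:
  plan:
    - [0, 0, 0, 0, 0, 0, 0]
    - [0, 0, 0, 0, 0, 0, 0]
    - [0, 0, 0, 0, 0, 0, 0]
    - [0, 0, 0, 0, 0, 0, 0]
    - [0, 0, 0, 0, 0, 0, 0]
    - [0, 0, 0, 0, 0, 0, 0]

```text
time: 5.45
tool_pos: [0.4646, -0.1626, 0.1794]
ee_rot: [-3.141, -0.0, 2.963]
wrist_force: [-0.2, -2.0, -0.5]
width: 0.0154
finger_force: 30.0
```

Run:
```python
from h import *
o=robot.get_obs(); print(o["width"],o["finger_force"])
steps([(.463,-.162,.24,169.8),(.463,-.162,.305,169.8)])
```

```text
0.015369255508612768 29.998352701841213
t 5.45 at [ 0.4646 -0.1626  0.1794] 169.74 rp [-3.1411 -0.    ] F [-0.2 -2.  -0.5] w 0.0154
[0.0169, 0.0035, -0.6058, 0.0, 0.0, -0.0007] rows 1.5
[0.0, 0.0, -0.65, 0.0, 0.0, -0.0] rows 1.6
```

Request:
servo_tool:
  plan:
    - [0, 0, -0.1, 0, 0, 0, 0]
    - [0, 0, -0.3, 0, 0, 0, 0]
    - [0, 0, -0.5, 0, 0, 0, 0]
    - [0, 0, -0.7, 0, 0, 0, 0]
    - [0, 0, -0.7, 0, 0, 0, 0]
    - [0, 0, -0.7, 0, 0, 0, 0]

```text
time: 5.95
tool_pos: [0.4649, -0.1623, 0.2497]
ee_rot: [3.142, 0.001, 2.963]
wrist_force: [-0.0, -0.2, -6.9]
width: 0.0157
finger_force: 30.0
```

Request:
servo_tool:
  plan:
    - [0, 0, -0.2, 0, 0, 0, 0]
    - [0, 0, -0.4, 0, 0, 0, 0]
    - [0, 0, -0.62, 0, 0, 0, 0]
    - [0, 0, -0.62, 0, 0, 0, 0]
    - [0, 0, -0.62, 0, 0, 0, 0]

```text
time: 6.37
tool_pos: [0.4647, -0.1624, 0.3105]
ee_rot: [3.141, -0.001, 2.963]
wrist_force: [-1.3, 0.7, -6.8]
width: 0.0157
finger_force: 30.0
```

Run:
```python
from h import *
steps([(.463,-.075,.31,180),(.463,.01,.31,190),(.459,.09,.31,199.5),(.459,.143,.31,199.5)])
im=robot.snapshot("scene"); im2=robot.snapshot("top")
a=cv2.resize(im[50:260,200:380],None,fx=2.6,fy=2.6); b=cv2.resize(im2[220:340,330:430],None,fx=3,fy=3)
c=np.zeros((546,300,3),np.uint8); c[:360]=b
cv2.imwrite("pics/lift.png",np.hstack([a,c])[...,::-1])
```

```text
t 6.37 at [ 0.4647 -0.1624  0.3105] 169.76 rp [ 3.1414e+00 -5.0000e-04] F [-1.3  0.7 -6.8] w 0.0157
[0.1723, 0.8565, 0.0049, 0.0, 0.0, -0.1138] rows 2.1
[0.0, 0.85, -0.0, 0.0, 0.0, -0.1111] rows 2.0
[-0.0995, 0.7948, -0.0, 0.0, 0.0, -0.1056] rows 1.9
[-0.1769, 0.4996, -0.0, 0.0, 0.0, -0.0] rows 1.3
```

View pics/lift.png

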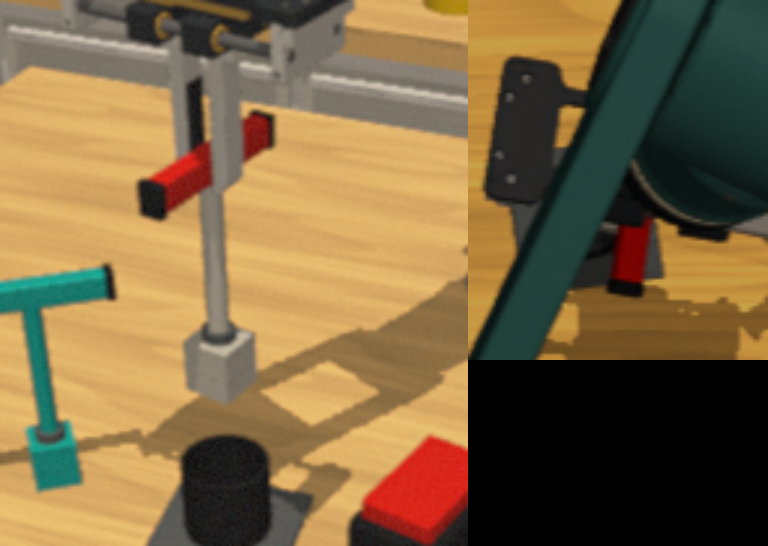

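Run:
```python
from h import *
p=robot.get_obs()["tool_pos"]; y=robot.get_obs()["ee_rot"][2]; h=.01825
def pr(dx,dy,z):
    c,s=np.cos(y),np.sin(y); X=p+np.array([c*dx+s*dy,s*dx-c*dy,z-.1714]); u=proj("scene",X)[0]; return ((u-[200,50])*2.6).round(1)
for z in(0,.04):
    print(z,[pr(a*h,b*h,z).tolist() for a,b in((-1,-1),(-1,1),(1,1),(1,-1))])
print("axis",pr(0,0,.06),pr(0,0,.14)); print("+10mm x",pr(.01,0,.06),"+10mm y",pr(0,.01,.06))
print("bar ends",pr(.064,0,.171),pr(-.064,0,.171))
im=cv2.imread("pics/lift.png"); hsv=cv2.cvtColor(im,cv2.COLOR_BGR2HSV)
for r in (290,230): print(r,[int(x) for x in np.where((hsv[r,150:300,1]<60))[0]+150][:1],[int(x) for x in np.where((hsv[r,150:300,1]<60))[0]+150][-1:])
```

```text
0 [[186.3, 388.5], [228.1, 404.1], [257.2, 379.5], [215.9, 364.5]]
0.04 [[182.8, 341.0], [225.7, 356.4], [255.6, 332.2], [213.3, 317.6]]
axis [218. 312.] [212.4 206.9]
+10mm x [226.4 305.6] +10mm y [229.9 316.1]
bar ends [265.7 127.3] [148.9 202.1]
290 [208] [225]
230 [204] [221]
```

```bash
cat > fit.py <<'E'
from h import *
from scipy.ndimage import map_coordinates
def fit(c,f,circles,x0,y0,rng=.008):
    g=cv2.GaussianBlur(cv2.imread(f),(0,0),.7).astype(float)
    G=sum(np.hypot(cv2.Sobel(g[...,k],-1,1,0),cv2.Sobel(g[...,k],-1,0,1)) for k in range(3)); G=np.minimum(G,np.percentile(G[200:340,200:460],97))
    a=np.linspace(0,2*np.pi,90); best=[]
    for x in np.arange(x0-rng,x0+rng,.0005):
        for y in np.arange(y0-rng,y0+rng,.0005):
            s=0
            for r,z in circles:
                u=proj(c,np.c_[x+r*np.cos(a),y+r*np.sin(a),0*a+z]); s+=map_coordinates(G,[u[:,1],u[:,0]],order=1).mean()
            best.append((s,x,y))
    best.sort(reverse=True); print(c,circles,np.round(best[0],4),"mean top10",np.round(np.mean(best[:10],0)[1:],4))
H=[(.03,.112),(.043,.112)]
for c in("top","scene"):
    f=f"pics/{c}0.png"
    for C in (H,H[:1],H[1:]): fit(c,f,C,.459,.143)
    fit(c,f,[(.034,.07)],.462,-.161)
E
python3 fit.py
python3 - <<'E'
from h import *
im=cv2.imread("pics/top0.png")[...,::-1].copy()
m=mask(im,(12,120,135),(35,255,255),(222,282,246,306))
r=cv2.minAreaRect(cv2.findNonZero(m)); b=cv2.boxPoints(r); print(r,[unproj("top",p,.037).round(4)[:2].tolist() for p in b],unproj("top",r[0],.037))
E
```

```text
top [(0.03, 0.112), (0.043, 0.112)] [4.663376e+02 4.595000e-01 1.480000e-01] mean top10 [0.4596 0.1478]
((232.90000915527344, 293.20001220703125), (8.538147926330566, 8.538147926330566), 71.56504821777344) [[0.4656, 0.1594], [0.4716, 0.1411], [0.4532, 0.1346], [0.4473, 0.1529]] [0.45940458 0.14701063 0.037     ]Traceback (most recent call last):
  File "fit.py", line 17, in <module>
    for C in (H,H[:1],H[1:]): fit(c,f,C,.459,.143)
                              ~~~^^^^^^^^^^^^^^^^^
  File "fit.py", line 11, in fit
    u=proj(c,np.c_[x+r*np.cos(a),y+r*np.sin(a),0*a+z]); s+=map_coordinates(G,[u[:,1],u[:,0]],order=1).mean()
  File "h.py", line 10, in proj
    K,R,t,p=cam(c); return cv2.projectPoints(np.atleast_2d(np.float64(X)),p["rvec"],p["tvec"],K,None)[0][:,0]
            ~~~^^^
  File "h.py", line 4, in cam
    p=robot.camera_params(c); R=cv2.Rodrigues(p["rvec"])[0]
ValueError: time passes only in moves, steps and waits
```

```bash
sed -i 's/^def cam(c):/import functools\n@functools.cache\ndef cam(c):/' h.py; python3 fit.py
```

```text
top [(0.03, 0.112), (0.043, 0.112)] [4.663376e+02 4.595000e-01 1.480000e-01] mean top10 [0.4596 0.1478]
top [(0.03, 0.112)] [2.906258e+02 4.595000e-01 1.475000e-01] mean top10 [0.4595 0.1476]
top [(0.043, 0.112)] [1.784051e+02 4.600000e-01 1.480000e-01] mean top10 [0.4601 0.148 ]
top [(0.034, 0.07)] [ 2.94979e+02  4.61000e-01 -1.58000e-01] mean top10 [ 0.461  -0.1579]
scene [(0.03, 0.112), (0.043, 0.112)] [6.892306e+02 4.625000e-01 1.460000e-01] mean top10 [0.4628 0.1458]
scene [(0.03, 0.112)] [2.661235e+02 4.510000e-01 1.375000e-01] mean top10 [0.4512 0.1375]
scene [(0.043, 0.112)] [4.728658e+02 4.630000e-01 1.455000e-01] mean top10 [0.4633 0.1459]
scene [(0.034, 0.07)] [ 4.871155e+02  4.650000e-01 -1.635000e-01] mean top10 [ 0.4649 -0.1635]
```

Request:
servo_tool:
  plan:
    - [0.1, 0.4, 0, 0, 0, -0.06, 0]
    - [0.17, 0.86, 0, 0, 0, -0.114, 0]
    - [0.17, 0.86, 0, 0, 0, -0.114, 0]
    - [0.17, 0.86, 0, 0, 0, -0.114, 0]

```text
time: 6.8
tool_pos: [0.4624, -0.0722, 0.3092]
ee_rot: [3.14, -0.004, -3.137]
wrist_force: [-0.4, -2.1, -6.0]
width: 0.0154
finger_force: 30.0
```

Request:
servo_tool:
  plan:
    - [0, 0.4, 0, 0, 0, -0.06, 0]
    - [0, 0.85, 0, 0, 0, -0.111, 0]
    - [0, 0.85, 0, 0, 0, -0.111, 0]
    - [0, 0.85, 0, 0, 0, -0.111, 0]

```text
time: 7.13
tool_pos: [0.4627, 0.0117, 0.3097]
ee_rot: [3.141, -0.003, -2.964]
wrist_force: [-0.1, -1.2, -6.2]
width: 0.016
finger_force: 30.0
```

Request:
servo_tool:
  plan:
    - [-0.05, 0.4, 0, 0, 0, -0.06, 0]
    - [-0.1, 0.79, 0, 0, 0, -0.1, 0]
    - [-0.1, 0.79, 0, 0, 0, -0.1, 0]
    - [-0.1, 0.79, 0, 0, 0, -0.1, 0]

```text
time: 7.47
tool_pos: [0.4591, 0.0899, 0.3101]
ee_rot: [-3.141, -0.003, -2.809]
wrist_force: [-0.1, -0.7, -5.6]
width: 0.0159
finger_force: 30.0
```

Run:
```python
from h import *
steps([(.461,.147,.31,199)])
```

```text
t 7.47 at [0.4591 0.0899 0.3101] -160.93 rp [-3.1408e+00 -2.5000e-03] F [-0.1 -0.7 -5.6] w 0.0159
[-0.2041, 0.5331, 0.0009, 0.0, 0.0, 0.0008] rows 1.4
```

Request:
servo_tool:
  plan:
    - [-0.1, 0.27, 0, 0, 0, 0, 0]
    - [-0.204, 0.533, 0, 0, 0, 0, 0]
    - [-0.204, 0.533, 0, 0, 0, 0, 0]
    - [-0.204, 0.533, 0, 0, 0, 0, 0]
    - [-0.204, 0.533, 0, 0, 0, 0, 0]

```text
time: 7.88
tool_pos: [0.4616, 0.1451, 0.3106]
ee_rot: [-3.14, -0.002, -2.812]
wrist_force: [-0.8, -0.2, -7.0]
width: 0.0157
finger_force: 30.0
```

Run:
```python
from h import *
steps([(.461,.147,.31,199)])
im=robot.snapshot("scene"); im2=robot.snapshot("top")
cv2.imwrite("pics/sceneB.png",im[...,::-1])
a=cv2.resize(im[120:330,370:510],None,fx=2.8,fy=2.8,interpolation=cv2.INTER_CUBIC)
p=robot.get_obs()["tool_pos"]
f=lambda X:((proj("scene",X)[0]-[370,120])*2.8).round(1)
print("socket bottom pred",f(p-[0,0,.1714]),"axis",f(p-[0,0,.12]),"mouth pred",f([.461,.147,.112]),"+x5mm",f([.466,.147,.112]),"+y5",f([.461,.152,.112]))
cv2.imwrite("pics/over.png",a[...,::-1])
```

```text
t 7.88 at [0.4616 0.1451 0.3106] -161.14 rp [-3.1402e+00 -1.8000e-03] F [-0.8 -0.2 -7. ] w 0.0157
[-0.0009, 0.0199, 0.0063, 0.0, 0.0, -0.0016] rows 0.1
socket bottom pred [222.3 318.4] axis [235.3 249.5] mouth pred [218.8 353.6] +x5mm [217.2 358.4] +y5 [226.9 355.6]
```

View pics/over.png

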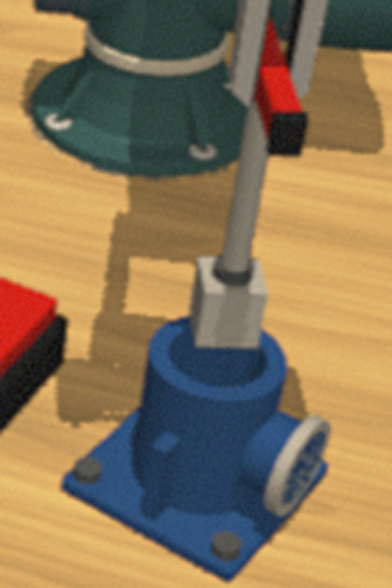

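Run:
```python
from h import *
im=cv2.imread("pics/sceneB.png"); g=cv2.cvtColor(im,cv2.COLOR_BGR2HSV)[...,1]
p=robot.get_obs()["tool_pos"]
for z in (.055,.07,.09,.11):
    u=proj("scene",p-[0,0,.1714-z])[0]; r=int(round(u[1])); c=np.arange(int(u[0])-18,int(u[0])+19)
    row=g[r,c]; k=c[row<70]; print(z,u.round(1),r,k.min() if len(k) else None,k.max() if len(k) else None, row[8:30].tolist())
steps([(.4625,.1465,.28,199),(.4625,.1465,.225,199)])
```

```text
0.055 [454.4 207.3] 207 451 458 [131, 135, 135, 135, 138, 119, 80, 49, 42, 41, 41, 45, 43, 39, 38, 83, 132, 138, 135, 133, 136, 138]
0.07 [455.8 199.8] 200 452 460 [130, 133, 131, 137, 142, 119, 80, 38, 43, 44, 42, 39, 45, 40, 38, 55, 113, 138, 141, 134, 137, 137]
0.09 [457.7 189.4] 189 454 462 [128, 136, 138, 131, 134, 119, 77, 40, 38, 40, 45, 45, 42, 43, 36, 61, 118, 136, 136, 132, 133, 131]
0.11 [459.7 178.8] 179 447 464 [52, 46, 105, 129, 134, 125, 83, 45, 41, 41, 42, 42, 42, 41, 36, 62, 117, 135, 134, 133, 133, 137]
t 7.98 at [0.4615 0.1452 0.311 ] -161.15 rp [-3.1408e+00 -9.0000e-04] F [-0.1 -0.1 -5.6] w 0.0156
[-0.0135, 0.0093, 0.3105, 0.0, 0.0, -0.0017] rows 0.7
[-0.0, 0.0, 0.55, 0.0, 0.0, -0.0] rows 1.3
```

Request:
servo_tool:
  plan:
    - [-0.01, 0.006, 0.1, 0, 0, 0, 0]
    - [-0.01, 0.006, 0.2, 0, 0, 0, 0]
    - [-0.01, 0.006, 0.3, 0, 0, 0, 0]
    - [-0.01, 0.006, 0.4, 0, 0, 0, 0]
    - [-0.01, 0.006, 0.5, 0, 0, 0, 0]
    - [-0.01, 0.006, 0.5, 0, 0, 0, 0]

```text
time: 8.48
tool_pos: [0.4606, 0.1473, 0.2578]
ee_rot: [3.141, -0.006, -2.81]
wrist_force: [-1.0, 0.9, -7.1]
width: 0.016
finger_force: 30.0
```

Request:
servo_tool:
  plan:
    - [0, 0, 0.1, 0, 0, 0, 0]
    - [0, 0, 0.2, 0, 0, 0, 0]
    - [0, 0, 0.3, 0, 0, 0, 0]
    - [0, 0, 0.4, 0, 0, 0, 0]
    - [0, 0, 0.4, 0, 0, 0, 0]
    - [0, 0, 0.4, 0, 0, 0, 0]

```text
time: 8.98
tool_pos: [0.4615, 0.1478, 0.2202]
ee_rot: [3.141, -0.002, -2.81]
wrist_force: [-0.3, 0.1, -6.2]
width: 0.0156
finger_force: 30.0
```

Request:
servo_tool:
  plan:
    - [0, 0, 0.04, 0, 0, 0, 0]
    - [0, 0, 0.08, 0, 0, 0, 0]
    - [0, 0, 0.12, 0, 0, 0, 0]
    - [0, 0, 0.12, 0, 0, 0, 0]
    - [0, 0, 0.12, 0, 0, 0, 0]

```text
time: 9.4
tool_pos: [0.4636, 0.148, 0.2124]
ee_rot: [-3.141, 0.006, -2.81]
wrist_force: [0.3, -1.0, 4.9]
width: 0.0159
finger_force: 30.0
```

Run:
```python
from h import *
o=robot.get_obs(); print(o["wrist_torque"])
steps([(.4625,.1465,.2124,199)])
im=robot.snapshot("scene"); cv2.imwrite("pics/sceneC.png",im[...,::-1])
g=cv2.cvtColor(im,cv2.COLOR_RGB2HSV)[...,1]; p=o["tool_pos"]
for z in (.085,.1,.115,.13):
    u=proj("scene",p-[0,0,.1714-z])[0]; r=int(round(u[1])); c=np.arange(int(u[0])-8,int(u[0])+9); k=c[g[r,c]<75]; print(z,u.round(1),(k.min()+k.max())/2)
a=cv2.resize(im[150:290,390:490],None,fx=4,fy=4,interpolation=cv2.INTER_CUBIC); cv2.imwrite("pics/cont.png",a[...,::-1])
```

```text
[-0.22551887  0.05153142  0.00795789]
t 9.4 at [0.4636 0.148  0.2124] -161.0 rp [-3.1407  0.0063] F [ 0.3 -1.   4.9] w 0.0159
[0.015, -0.0106, 0.0003, 0.0, 0.0, -0.0] rows 0.0
0.085 [449.6 241. ] 450.0
0.1 [450.9 234.1] 451.5
0.115 [452.3 227.1] 454.5
0.13 [453.6 220. ] 455.5
```

View pics/cont.png

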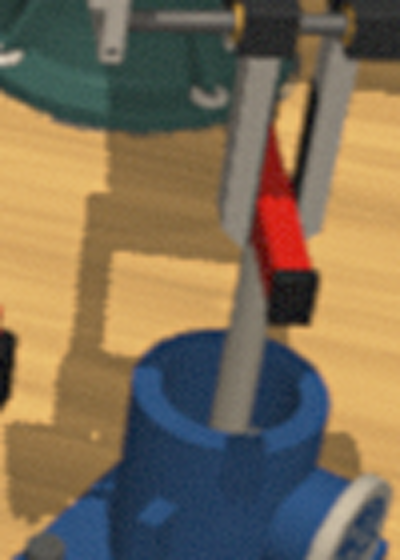

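Request:
servo_tool:
  plan:
    - [0, 0, -0.06, 0, 0, 0, 0]
    - [0.03, -0.012, -0.06, 0, 0, 0, 0]
    - [0.03, -0.012, -0.06, 0, 0, 0, 0]
    - [0.03, -0.012, -0.06, 0, 0, 0, 0]
    - [0.03, -0.012, -0.03, 0, 0, 0, 0]
    - [0.03, -0.012, 0, 0, 0, 0, 0]
    - [0.03, -0.012, 0, 0, 0, 0, 0]
    - [0.03, -0.012, 0, 0, 0, 0, 0]

```text
time: 10.12
tool_pos: [0.4592, 0.1455, 0.2086]
ee_rot: [3.141, -0.002, -2.81]
wrist_force: [-0.2, -1.2, -6.1]
width: 0.0157
finger_force: 30.0
```

Request:
servo_tool:
  plan:
    - [0, 0, 0.03, 0, 0, 0, 0]
    - [0, 0, 0.06, 0, 0, 0, 0]
    - [0, 0, 0.06, 0, 0, 0, 0]
    - [0, 0, 0.06, 0, 0, 0, 0]
    - [0, 0, 0.06, 0, 0, 0, 0]

```text
time: 10.53
tool_pos: [0.4596, 0.1456, 0.2035]
ee_rot: [-3.141, 0.0, -2.81]
wrist_force: [0.8, 0.2, -5.3]
width: 0.0156
finger_force: 30.0
```

Request:
servo_tool:
  plan:
    - [0, 0, 0.03, 0, 0, 0, 0]
    - [0, 0, 0.06, 0, 0, 0, 0]
    - [0, 0, 0.09, 0, 0, 0, 0]
    - [0, 0, 0.12, 0, 0, 0, 0]
    - [0, 0, 0.12, 0, 0, 0, 0]
    - [0, 0, 0.12, 0, 0, 0, 0]

```text
time: 11.03
tool_pos: [0.4608, 0.1459, 0.1949]
ee_rot: [-3.141, 0.005, -2.81]
wrist_force: [-1.5, -0.1, 4.8]
width: 0.0162
finger_force: 30.0
```

Request:
servo_tool:
  plan:
    - [0, 0, 0.02, 0, 0, 0.03, 0]
    - [0, 0, 0.03, 0, 0, 0.06, 0]
    - [0, 0, 0.03, 0, 0, 0.09, 0]
    - [0, 0, 0.03, 0, 0, 0.09, 0]
    - [0, 0, 0.03, 0, 0, 0.09, 0]

```text
time: 11.45
tool_pos: [0.4621, 0.146, 0.1948]
ee_rot: [-3.141, 0.011, -2.951]
wrist_force: [-1.8, -0.6, 13.7]
width: 0.0159
finger_force: 30.0
```

Run:
```python
from h import *
o=robot.get_obs(); print(o["wrist_torque"])
steps([(.4625,.1465,.2124,199)])
```

```text
[-0.13361815  0.53925423  0.11473811]
t 11.45 at [0.4621 0.146  0.1948] -169.08 rp [-3.1412  0.0107] F [-1.8 -0.6 13.7] w 0.0159
[-0.0051, 0.004, -0.1763, 0.0, 0.0, -0.0898] rows 1.1
```

Run:
```python
from h import *
im=robot.snapshot("scene"); cv2.imwrite("pics/sceneD.png",im[...,::-1]); o=robot.get_obs()
def chk(n,p,yaw):
    im=cv2.imread(f"pics/{n}.png")[...,::-1].copy(); c,s=np.cos(yaw),np.sin(yaw)
    box=lambda L:proj("scene",[np.array(p)+[c*a+s*b,s*a-c*b,z-.1714] for a in(-L,L) for b in(-.008,.008) for z in(.16,.182)])
    q=box(.064); x0,y0=np.maximum(q.min(0).astype(int)-12,0); x1,y1=q.max(0).astype(int)+12
    m=mask(im,(0,150,60),(8,255,255),(x0,y0,x1,y1))|mask(im,(172,150,60),(180,255,255),(x0,y0,x1,y1))
    n_,l,st,_=cv2.connectedComponentsWithStats(m); 
    hsv=cv2.cvtColor(im,cv2.COLOR_RGB2HSV); yy,xx=np.nonzero(m)
    # near cap: dark pixels near predicted near end
    e=q[np.argsort(q[:,1])][-4:]; ex=e.mean(0)
    k=np.zeros(m.shape,np.uint8); k[int(ex[1])-14:int(ex[1])+15,int(ex[0])-14:int(ex[0])+15]=1
    d=np.nonzero((hsv[...,2]<45)&(k>0)); 
    print(n,"pred near face x",e[:,0].min().round(1),e[:,0].max().round(1),"y",e[:,1].min().round(1),e[:,1].max().round(1),"| dark x",d[1].min(),d[1].max(),"y",d[0].min(),d[0].max(),len(d[0]),"cent",d[1].mean().round(1),d[0].mean().round(1),"face c",ex.round(1))
chk("sceneB",[.4615,.1452,.311],np.radians(-161.15)); chk("sceneC",[.4636,.148,.2124],np.radians(-161)); chk("sceneD",o["tool_pos"],o["ee_rot"][2])
```

```text
sceneB pred near face x 466.2 480.3 y 159.4 173.2 | dark x 466 478 y 161 174 157 cent 471.9 167.5 face c [473.2 166.3]
sceneC pred near face x 457.1 470.1 y 217.5 229.3 | dark x 457 468 y 218 230 125 cent 462.4 223.8 face c [463.5 223.4]
sceneD pred near face x 448.3 461.0 y 225.0 237.4 | dark x 449 459 y 226 239 119 cent 454.2 232.3 face c [454.6 231.2]
```

Request:
servo_tool:
  plan:
    - [0, 0, 0, 0, 0, 0.05, 0]
    - [0, 0, 0, 0, 0, 0.1, 0]
    - [0, 0, 0, 0, 0, 0.16, 0]
    - [0, 0, 0, 0, 0, 0.22, 0]
    - [0, 0, 0, 0, 0, 0.28, 0]
    - [0, 0, 0, 0, 0, 0.34, 0]
    - [0, 0, 0, 0, 0, 0.34, 0]

```text
time: 12.08
tool_pos: [0.462, 0.1452, 0.1948]
ee_rot: [3.138, 0.01, 2.795]
wrist_force: [-1.9, -1.8, 13.6]
width: 0.0154
finger_force: 30.0
```

Run:
```python
from h import *
o=robot.get_obs(); print(o["wrist_torque"],o["joint_positions"])
steps([(.4625,.1465,.2124,199)])
```

```text
[-0.58758555  0.53137494  0.03939299] [ 0.18892192 -0.06013232  1.57457546 -0.00215974  1.61709505 -1.03501995]
t 12.08 at [0.462  0.1452 0.1948] 160.12 rp [3.1383 0.0097] F [-1.9 -1.8 13.6] w 0.0154
[-0.0004, 0.0137, -0.1762, 0.0, 0.0, -0.432] rows 5.4
```

Request:
servo_tool:
  plan:
    - [0, 0, 0, 0, 0, 0.05, 0]
    - [0, 0, 0, 0, 0, 0.1, 0]
    - [0, 0, 0, 0, 0, 0.16, 0]
    - [0, 0, 0, 0, 0, 0.22, 0]

```text
time: 12.42
tool_pos: [0.4619, 0.1453, 0.1947]
ee_rot: [3.135, 0.008, 2.448]
wrist_force: [-2.2, -0.7, 12.9]
width: 0.016
finger_force: 30.7
```

Run:
```python
from h import *
o=robot.get_obs(); print(o["wrist_torque"])
steps([(.4625,.1465,.2124,199)])
```

```text
[-0.44414661  0.48559765  0.60863438]
t 12.42 at [0.4619 0.1453 0.1947] 140.28 rp [3.1353 0.0077] F [-2.2 -0.7 12.9] w 0.016
[0.0028, 0.0135, -0.1765, 0.0, 0.0, -0.6524] rows 8.2
```

Request:
servo_tool:
  plan:
    - [0, 0, 0, 0, 0, 0.04, 0]
    - [0, 0, 0, 0, 0, 0.08, 0]
    - [0, 0, 0, 0, 0, 0.08, 0]
    - [0, 0, 0, 0, 0, 0.08, 0]

```text
time: 12.75
tool_pos: [0.4619, 0.1461, 0.1947]
ee_rot: [3.133, 0.006, 2.329]
wrist_force: [-2.6, -1.3, 12.6]
width: 0.0175
finger_force: 32.8
```

Run:
```python
from h import *
o=robot.get_obs(); print(o["wrist_torque"])
steps([(.4625,.1465,.2124,199)])
```

```text
[-0.25364099  0.45130981  0.72168796]
t 12.75 at [0.4619 0.1461 0.1947] 133.43 rp [3.1332 0.0059] F [-2.6 -1.3 12.6] w 0.0175
[-0.0012, 0.0074, -0.1773, 0.0, 0.0, -0.7285] rows 9.2
```

Request:
servo_tool:
  plan:
    - [0, 0, 0, 0, 0, -0.04, 0]
    - [0, 0, -0.02, 0, 0, -0.1, 0]
    - [0, 0, -0.04, 0, 0, -0.1, 0]
    - [0, 0, -0.06, 0, 0, -0.1, 0]
    - [0, 0, -0.06, 0, 0, -0.1, 0]
    - [0, 0, -0.06, 0, 0, -0.1, 0]

```text
time: 13.25
tool_pos: [0.4604, 0.1457, 0.1948]
ee_rot: [3.14, 0.002, 2.483]
wrist_force: [1.5, -0.6, -1.1]
width: 0.0158
finger_force: 29.8
```

Run:
```python
from h import *
o=robot.get_obs(); print(o["wrist_torque"])
steps([(.4625,.1465,.2124,199)])
```

```text
[ 0.01507997 -0.77035604  0.2473949 ]
t 13.25 at [0.4604 0.1457 0.1948] 142.24 rp [3.1401e+00 1.5000e-03] F [ 1.5 -0.6 -1.1] w 0.0158
[-0.0116, 0.0197, -0.1759, 0.0, 0.0, -0.6307] rows 7.9
```

Request:
servo_tool:
  plan:
    - [0, 0, -0.05, 0, 0, -0.03, 0]
    - [0, 0, -0.15, 0, 0, -0.03, 0]
    - [0, 0, -0.3, 0, 0, -0.03, 0]
    - [0, 0, -0.45, 0, 0, -0.03, 0]
    - [0, 0, -0.6, 0, 0, -0.03, 0]
    - [0, 0, -0.6, 0, 0, -0.03, 0]

```text
time: 13.75
tool_pos: [0.4602, 0.1457, 0.2574]
ee_rot: [3.139, 0.002, 2.529]
wrist_force: [0.9, -0.1, -5.1]
width: 0.016
finger_force: 30.0
```

Request:
servo_tool:
  plan:
    - [0, 0, -0.2, 0, 0, 0, 0]
    - [0, 0, -0.4, 0, 0, 0, 0]
    - [0, 0, -0.6, 0, 0, 0, 0]
    - [0, 0, -0.62, 0, 0, 0, 0]
    - [0, 0, -0.62, 0, 0, 0, 0]

```text
time: 14.17
tool_pos: [0.4597, 0.1456, 0.3167]
ee_rot: [3.141, 0.001, 2.53]
wrist_force: [-0.5, 0.8, -5.8]
width: 0.0157
finger_force: 30.0
```

Run:
```python
from h import *
o=robot.get_obs(); print(o["wrist_torque"])
steps([(.4625,.05,.311,155),(.4645,-.04,.311,169.8),(.4645,-.12,.311,169.8),(.4643,-.162,.311,169.8)])
```

```text
[ 0.02604602 -0.14106866  0.00656525]
t 14.17 at [0.4597 0.1456 0.3167] 144.95 rp [3.1411e+00 5.0000e-04] F [-0.5  0.8 -5.8] w 0.0157
[-0.5719, -0.7671, 0.0566, 0.0, 0.0, -0.1116] rows 2.3
[-0.3985, -0.8072, -0.0, 0.0, 0.0, -0.1644] rows 2.2
[-0.1417, -0.7874, -0.0, 0.0, 0.0, -0.0] rows 1.9
[-0.0724, -0.4137, -0.0, 0.0, 0.0, -0.0] rows 1.0
```

Request:
servo_tool:
  plan:
    - [-0.3, -0.4, 0, 0, 0, -0.06, 0]
    - [-0.57, -0.77, 0, 0, 0, -0.112, 0]
    - [-0.57, -0.77, 0, 0, 0, -0.112, 0]
    - [-0.57, -0.77, 0, 0, 0, -0.112, 0]

```text
time: 14.5
tool_pos: [0.4614, 0.0467, 0.3135]
ee_rot: [-3.138, -0.004, 2.701]
wrist_force: [-1.2, 0.8, -6.2]
width: 0.0158
finger_force: 30.0
```

Request:
servo_tool:
  plan:
    - [-0.2, -0.4, 0, 0, 0, -0.08, 0]
    - [-0.4, -0.81, 0, 0, 0, -0.164, 0]
    - [-0.4, -0.81, 0, 0, 0, -0.164, 0]
    - [-0.4, -0.81, 0, 0, 0, -0.164, 0]

```text
time: 14.83
tool_pos: [0.4636, -0.0435, 0.3138]
ee_rot: [-3.139, -0.004, 2.96]
wrist_force: [-0.8, 1.8, -6.4]
width: 0.0158
finger_force: 30.0
```

Request:
servo_tool:
  plan:
    - [-0.07, -0.4, 0, 0, 0, 0, 0]
    - [-0.14, -0.79, 0, 0, 0, 0, 0]
    - [-0.14, -0.79, 0, 0, 0, 0, 0]
    - [-0.14, -0.79, 0, 0, 0, 0, 0]

```text
time: 15.17
tool_pos: [0.4635, -0.1212, 0.314]
ee_rot: [3.139, -0.005, 2.96]
wrist_force: [-0.3, 0.3, -6.8]
width: 0.0158
finger_force: 30.0
```

Run:
```python
from h import *
steps([(.4645,-.162,.311,169.8)])
im=robot.snapshot("top"); cv2.imwrite("pics/topE.png",im[...,::-1])
m=mask(im,(12,120,135),(35,255,255),(222,282,246,306)); r=cv2.minAreaRect(cv2.findNonZero(m)); print(r)
```

```text
t 15.17 at [ 0.4635 -0.1212  0.314 ] 169.62 rp [ 3.1395 -0.0046] F [-0.3  0.3 -6.8] w 0.0158
[-0.083, -0.3993, 0.0301, 0.0, 0.0, -0.002] rows 1.0
((232.8000030517578, 293.4000244140625), (8.9442720413208, 8.9442720413208), 26.56505012512207)
```

Request:
servo_tool:
  plan:
    - [-0.04, -0.2, 0, 0, 0, 0, 0]
    - [-0.08, -0.41, 0.02, 0, 0, 0, 0]
    - [-0.08, -0.41, 0.02, 0, 0, 0, 0]
    - [-0.08, -0.41, 0.02, 0, 0, 0, 0]
    - [-0.08, -0.41, 0.02, 0, 0, 0, 0]

```text
time: 15.63
tool_pos: [0.4648, -0.161, 0.3137]
ee_rot: [3.14, -0.001, 2.966]
wrist_force: [-0.2, 0.9, -4.7]
width: 0.0158
finger_force: 30.0
```

Run:
```python
from h import *
steps([(.4645,-.1622,.311,169.8)])
im=robot.snapshot("scene"); cv2.imwrite("pics/sceneF.png",im[...,::-1])
g=cv2.cvtColor(im,cv2.COLOR_RGB2HSV)[...,1]; p=robot.get_obs()["tool_pos"]
for z in (.06,.08,.11,.13):
    u=proj("scene",p-[0,0,.1714-z])[0]; r=int(round(u[1])); c=np.arange(int(u[0])-8,int(u[0])+9); k=c[g[r,c]<75]; print(z,u.round(1),(k.min()+k.max())/2)
a=cv2.resize(im[60:270,220:380],None,fx=2.8,fy=2.8,interpolation=cv2.INTER_CUBIC); cv2.imwrite("pics/F.png",a[...,::-1])
```

```text
t 15.63 at [ 0.4648 -0.161   0.3137] 169.92 rp [ 3.1401e+00 -1.5000e-03] F [-0.2  0.9 -4.7] w 0.0158
[0.0004, -0.0125, 0.0274, 0.0, 0.0, 0.0013] rows 0.1
0.06 [284.  167.7] 286.0
0.08 [283.5 157.9] 285.0
0.11 [282.7 142.7] 284.0
0.13 [282.1 132.3] 282.5
```

View pics/F.png

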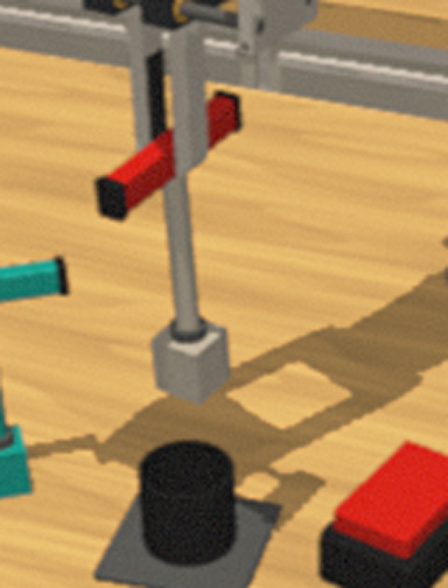

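Run:
```python
from h import *
from scipy.optimize import minimize_scalar
o=robot.get_obs(); p=o["tool_pos"]; yaw=o["ee_rot"][2]; c,s=np.cos(yaw),np.sin(yaw)
im=cv2.imread("pics/sceneF.png")[...,::-1].copy(); hsv=cv2.cvtColor(im,cv2.COLOR_RGB2HSV)
def P(a,z,th):  # a along tool x, z rel. TCP (up), tilt th moving bottom to +tool x
    a2=a*np.cos(th)-z*np.sin(th); z2=a*np.sin(th)+z*np.cos(th); return proj("scene",p+[c*a2,s*a2,z2])[0]
for th in (0,.03,.05,.07,.09):
    print(th,"ends",P(.064,0,th).round(1),P(-.064,0,th).round(1),"shank",[P(0,-.1714+z,th).round(1).tolist() for z in(.05,.08,.11)])
for r in (172,165,158,150,142,135):
    x=np.arange(270,300); w=np.clip((115-hsv[r,270:300,1].astype(float))/70,0,1); w[:6]=0; w[-6:]=0; print(r,(w*x).sum()/w.sum())
dark=hsv[...,2]<48
for b in ((248,118,270,142),(292,88,312,112)):
    k=np.nonzero(dark[b[1]:b[3],b[0]:b[2]]); print("cap",b,k[1].min()+b[0],k[1].max()+b[0],k[0].min()+b[1],k[0].max()+b[1],(k[1].mean()+b[0]).round(1),(k[0].mean()+b[1]).round(1))
```

```text
0 ends [302.3  96. ] [257.4 124.7] shank [[284.3, 172.5], [283.5, 157.9], [282.7, 142.7]]
0.03 ends [302.3  95. ] [257.5 125.8] shank [[285.4, 171.6], [284.4, 157.2], [283.3, 142.3]]
0.05 ends [302.2  94.3] [257.6 126.5] shank [[286.2, 170.9], [285.0, 156.7], [283.7, 142.0]]
0.07 ends [302.2  93.6] [257.6 127.2] shank [[287.0, 170.3], [285.6, 156.3], [284.1, 141.6]]
0.09 ends [302.1  92.9] [257.7 128. ] shank [[287.7, 169.6], [286.1, 155.7], [284.5, 141.3]]
172 286.2628774422735
165 285.80602636534843
158 285.02209944751377
150 284.4161849710983
142 283.6127272727272
135 282.8670212765957
cap (248, 118, 270, 142) 255 264 124 137 259.5 130.6
cap (292, 88, 312, 112) 298 304 93 97 302.1 94.6
```

Request:
servo_tool:
  plan:
    - [0, -0.01, 0, 0, -0.035, 0, 0]
    - [0, -0.01, 0.15, 0, -0.035, 0, 0]
    - [0, -0.01, 0.3, 0, -0.035, 0, 0]
    - [0, -0.01, 0.45, 0, -0.035, 0, 0]
    - [0, -0.01, 0.55, 0, -0.035, 0, 0]
    - [0, -0.01, 0.55, 0, -0.035, 0, 0]
    - [0, -0.01, 0.55, 0, -0.035, 0, 0]

```text
time: 16.27
tool_pos: [0.4644, -0.1627, 0.259]
ee_rot: [3.141, 0.054, 2.965]
wrist_force: [0.4, -0.2, -5.6]
width: 0.0157
finger_force: 30.0
```

Run:
```python
from h import *
steps([(.4645,-.1622,.2,169.8)])
im=robot.snapshot("scene"); cv2.imwrite("pics/sceneG.png",im[...,::-1])
hsv=cv2.cvtColor(im,cv2.COLOR_RGB2HSV); p=robot.get_obs()["tool_pos"]
for z in (.05,.065,.08,.095,.11):
    u=proj("scene",p-[0,0,.1748-z])[0]; r=int(round(u[1])); x=np.arange(int(u[0])-10,int(u[0])+11)
    w=np.clip((115-hsv[r,x,1].astype(float))/70,0,1); print(z,u.round(1),((w*x).sum()/w.sum()).round(2))
a=cv2.resize(im[110:280,220:350],None,fx=3.4,fy=3.4,interpolation=cv2.INTER_CUBIC); cv2.imwrite("pics/G.png",a[...,::-1])
f=lambda X:((proj("scene",X)[0]-[220,110])*3.4).round(1)
print("socket bottom",f(p-[0,0,.1748]),"mouth pred at TCP xy",f([p[0],p[1],.07]))
```

```text
t 16.27 at [ 0.4644 -0.1627  0.259 ] 169.89 rp [3.1411 0.0536] F [ 0.4 -0.2 -5.6] w 0.0157
[-0.0005, 0.0051, 0.5904, 0.0, 0.0, 0.001] rows 1.4
0.05 [284.6 198.6] 285.59
0.065 [284.3 191.9] 284.6
0.08 [283.9 185.1] 284.25
0.095 [283.5 178.1] 283.86
0.11 [283.1 171. ] 283.31
socket bottom [223.8 374.3] mouth pred at TCP xy [225.  395.7]
```

View pics/G.png

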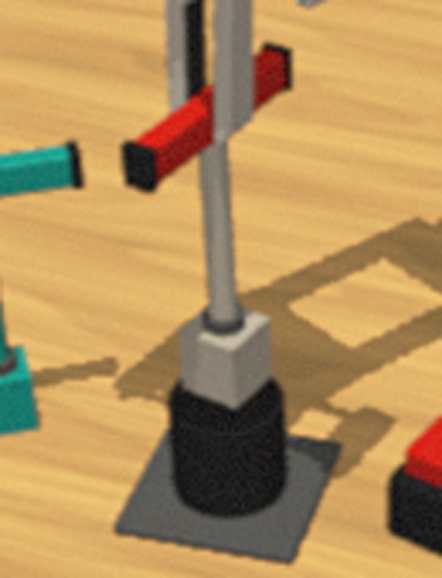

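Request:
servo_tool:
  plan:
    - [0.008, 0, 0.15, 0, 0, 0, 0]
    - [0.016, 0, 0.3, 0, 0, 0, 0]
    - [0.024, 0, 0.45, 0, 0, 0, 0]
    - [0.032, 0, 0.6, 0, 0, 0, 0]
    - [0.035, 0, 0.66, 0, 0, 0, 0]
    - [0.035, 0, 0.66, 0, 0, 0, 0]

```text
time: 16.82
tool_pos: [0.4642, -0.1632, 0.1925]
ee_rot: [3.141, 0.053, 2.964]
wrist_force: [-0.8, -0.2, -6.6]
width: 0.0157
finger_force: 30.0
```

Request:
servo_tool:
  plan:
    - [0.001, 0, 0.025, 0, 0, 0, 0]
    - [0.003, 0, 0.05, 0, 0, 0, 0]
    - [0.004, 0, 0.075, 0, 0, 0, 0]
    - [0.005, 0, 0.085, 0, 0, 0, 0]
    - [0.005, 0, 0.085, 0, 0, 0, 0]
    - [0.005, 0, 0.085, 0, 0, 0, 0]

```text
time: 17.32
tool_pos: [0.4652, -0.1638, 0.1861]
ee_rot: [-3.141, 0.057, 2.964]
wrist_force: [-0.1, -0.0, -2.9]
width: 0.0158
finger_force: 30.0
```

Request:
servo_tool:
  plan:
    - [0.001, 0, 0.015, 0, 0, 0, 0]
    - [0.001, 0, 0.03, 0, 0, 0, 0]
    - [0.001, 0, 0.03, 0, 0, 0, 0]
    - [0.001, 0, 0.03, 0, 0, 0, 0]

```text
time: 17.65
tool_pos: [0.466, -0.1641, 0.186]
ee_rot: [-3.14, 0.061, 2.965]
wrist_force: [-2.9, 0.2, 8.0]
width: 0.0161
finger_force: 30.0
```

Run:
```python
from h import *
o=robot.get_obs(); print(o["wrist_torque"]); steps([(.4645,-.1622,.2,169.8)])
im=robot.snapshot("scene"); cv2.imwrite("pics/sceneH.png",im[...,::-1])
hsv=cv2.cvtColor(im,cv2.COLOR_RGB2HSV); p=robot.get_obs()["tool_pos"]
for z in (.085,.1,.115,.125,.135):
    u=proj("scene",p-[0,0,.1775-z])[0]; r=int(round(u[1])); x=np.arange(int(u[0])-10,int(u[0])+11)
    w=np.clip((115-hsv[r,x,1].astype(float))/70,0,1); print(z,u.round(1),((w*x).sum()/w.sum()).round(2))
```

```text
[0.36117257 0.4678697  0.03129471]
t 17.65 at [ 0.466  -0.1641  0.186 ] 169.85 rp [-3.1398  0.0609] F [-2.9  0.2  8. ] w 0.0161
[0.0179, 0.0161, -0.1396, 0.0, 0.0, 0.0006] rows 0.3
0.085 [284.9 216.8] 285.22
0.1 [284.5 210.5] 284.55
0.115 [284.2 204. ] 284.2
0.125 [283.9 199.6] 283.84
0.135 [283.7 195.1] 283.54
```

Request:
servo_tool:
  plan:
    - [-0.001, 0, -0.015, 0, 0, 0, 0]
    - [-0.002, 0, -0.025, 0, 0, 0, 0]
    - [-0.002, 0, -0.025, 0, 0, 0, 0]
    - [-0.002, 0, -0.025, 0, 0, 0, 0]

```text
time: 18.03
tool_pos: [0.4656, -0.164, 0.186]
ee_rot: [-3.14, 0.058, 2.964]
wrist_force: [-0.7, -0.2, 6.1]
width: 0.0161
finger_force: 30.0
```

Request:
servo_tool:
  plan:
    - [0, 0, 0, 0, 0, 0, 20]
    - [0, 0, 0, 0, 0, 0, 24]
    - [0, 0, 0, 0, 0, 0, 30]
    - [0, 0, 0, 0, 0, 0, 40]
    - [0, 0, 0, 0, 0, 0, 50]
    - [0, 0, 0, 0, 0, 0, 60]
    - [0, 0, 0, 0, 0, 0, 70]
    - [0, 0, 0, 0, 0, 0, 70]
    - [0, 0, 0, 0, 0, 0, 70]
    - [0, 0, 0, 0, 0, 0, 70]

```text
time: 18.87
tool_pos: [0.4648, -0.1635, 0.1844]
ee_rot: [-3.142, 0.055, 2.964]
wrist_force: [0.2, -0.3, -0.5]
width: 0.0692
finger_force: 0.0
```

Run:
```python
from h import *
o=robot.get_obs(); print(o["finger_force"]); steps([(.4645,-.1622,.27,169.8)])
im=robot.snapshot("scene"); cv2.imwrite("pics/sceneI.png",im[...,::-1])
a=cv2.resize(im[110:280,220:350],None,fx=3.4,fy=3.4,interpolation=cv2.INTER_CUBIC); cv2.imwrite("pics/I.png",a[...,::-1])
```

```text
0.0
t 18.87 at [ 0.4648 -0.1635  0.1844] 169.84 rp [-3.1415  0.055 ] F [ 0.2 -0.3 -0.5] w 0.0692
[0.0054, 0.0126, -0.8565, 0.0, 0.0, 0.0005] rows 2.1
```

View pics/I.png

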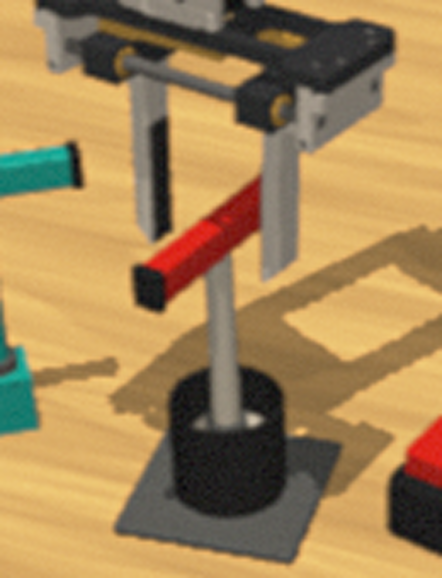

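Request:
servo_tool:
  plan:
    - [-0.01, 0, -0.15, 0, 0, 0, 80]
    - [-0.02, 0, -0.4, 0, 0, 0, 94]
    - [-0.045, 0, -0.8, 0, 0, 0, 94]
    - [-0.045, 0, -0.85, 0, 0, 0, 94]
    - [-0.045, 0, -0.85, 0, 0, 0, 94]
    - [-0.045, 0, -0.85, 0, 0, 0, 94]

```text
time: 19.42
tool_pos: [0.4647, -0.1635, 0.2695]
ee_rot: [-3.141, 0.056, 2.964]
wrist_force: [0.1, 0.9, -0.5]
width: 0.094
finger_force: 0.0
```

Run:
```python
from h import *
im=robot.snapshot("scene"); cv2.imwrite("pics/sceneJ.png",im[...,::-1])
def chk(n,p,yaw,off=.1714):
    im=cv2.imread(f"pics/{n}.png")[...,::-1].copy(); c,s=np.cos(yaw),np.sin(yaw); hsv=cv2.cvtColor(im,cv2.COLOR_RGB2HSV)
    q=proj("scene",[np.array(p)+[c*a+s*b,s*a-c*b,z-off] for a in(-.064,.064) for b in(-.008,.008) for z in(.16,.182)])
    e=q[np.argsort(q[:,1])][-4:]; ex=e.mean(0)
    k=np.zeros(hsv.shape[:2],bool); k[int(ex[1])-14:int(ex[1])+15,int(ex[0])-14:int(ex[0])+15]=1
    d=np.nonzero((hsv[...,2]<45)&k)
    print(n,"dx,dy cent",(d[1].mean()-ex[0]).round(2),(d[0].mean()-ex[1]).round(2),"ymax",(d[0].max()-e[:,1].max()).round(1),"ymin",(d[0].min()-e[:,1].min()).round(1),len(d[0]))
r=np.radians
chk("scene0",[.4646,-.1626,.1794],r(169.8));chk("sceneB",[.4615,.1452,.311],r(-161.15));chk("sceneC",[.4636,.148,.2124],r(-161)); chk("sceneD",[.4621,.146,.1948],r(-169.08)); chk("sceneD",[.4621,.146,.1948],r(-169.08),.1748)
chk("sceneF",[.4648,-.161,.3137],r(169.9)); chk("sceneG",[.4644,-.1627,.259],r(169.9)); chk("sceneH",[.466,-.1641,.186],r(169.85)); chk("sceneJ",[.466,-.1641,.1794],r(169.8))
o=robot.get_obs(); print(o["tool_pos"],o["finger_force"],o["wrist_force"])
hsv=cv2.cvtColor(im,cv2.COLOR_RGB2HSV); K=[]
for z in (.085,.1,.115,.13,.145):
    u=proj("scene",[.465,-.1635,z+.008])[0]; rr=int(round(u[1])); x=np.arange(int(u[0])-10,int(u[0])+11)
    w=np.clip((115-hsv[rr,x,1].astype(float))/70,0,1); print(z,u.round(1),((w*x).sum()/w.sum()).round(2))
```

```text
scene0 dx,dy cent 0.61 -0.79 ymax -2.1 ymin 0.2 77
sceneB dx,dy cent -1.31 1.2 ymax 0.8 ymin 1.6 157
sceneC dx,dy cent -1.15 0.39 ymax 0.7 ymin 0.5 125
sceneD dx,dy cent -0.48 1.12 ymax 1.6 ymin 1.0 119
sceneD dx,dy cent -0.15 -0.61 ymax -0.1 ymin -0.8 119
sceneF dx,dy cent 2.11 5.54 ymax 4.3 ymin 6.5 100
sceneG dx,dy cent 1.69 3.52 ymax 2.7 ymin 5.0 88
sceneH dx,dy cent 1.62 2.97 ymax 1.8 ymin 4.2 76
sceneJ dx,dy cent 2.21 -1.15 ymax -2.3 ymin -0.0 76
[ 0.46420924 -0.16326638  0.2681451 ] 0.0 [ 0.52127353 -0.3233243  -0.63411165]
0.085 [285.4 216.9] 285.54
0.1 [285.1 210.5] 284.97
0.115 [284.7 204. ] 284.53
0.13 [284.3 197.4] 284.47
0.145 [284.  190.7] 283.86
```

```bash
python3 -c "
from bench import robot
print(robot.close_job())"
```

```text
the job is handed in; nothing more can be done
None
```

The job is handed in with no verdict shown. The socket seated on the nut, which I turned clockwise about 45° until it stopped hard, and the wrench is back upright in its stand, released. I never went near the bottle or hammer and only passed over the battery.

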